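# Recover stray caps from under the wire ledge

### The job

Three orange screw caps have rolled under the wire ledge: take the flat scoop by its blue handle, slide it under the ledge's front lip to gather all three caps (they lie too far apart for a single pass), without touching the caps with the gripper. Then set the scoop, with the three caps lying in it, level in the middle of the balance pan and let go. Leave the bottles and the jar standing where they are.

Things in the scene. Friction and masses are not known exactly. Their poses are not given: they have to be found in the camera images.
- ledge: Fixed wire ledge on the bench, 350 mm wide along y, open at its -x side. Origin: on the bench, centre of the covered floor. Front lip: steel strip at x -53 to -50 mm, from 50 to 72 mm up; wires on top 23 mm apart, tops 72 mm up. Backstop 14 mm high, front face at x +50 mm: caps pushed against it ride up onto the scoop. Side panels at y +-175 mm; clear beneath but for caps.
- ledge_stop (a point): Middle of the foot of the backstop's front face, on the bench (ledge x = +50 mm, y = 0); axes as the ledge's.
- scoop: Loose flat aluminium scoop, 160 g. Origin: on its flat underside; x to the open lip, z up. Pan x -57 to +60 mm, 130 mm wide (124 inside), floor 2 mm; its last 12 mm ramp from a 3 mm crest down to a 1 mm lip; walls 20 mm high. Behind it a neck 8 mm high, 20 wide, and an upright blue handle at x -115 mm, 32 mm long in x, 14 mm thick in y, top 85 mm up. Underside spans x -132 to +60 mm.
- scoop_grip (a point): Point in the middle of the handle's thickness, at x = -115 mm, 60 mm above the scoop's underside: where to pinch it across its y axis from above.
- scoop_lip (a point): Middle of the scoop's lip, at x = +60 mm on its underside.
- scoop_mid (a point): Middle of the scoop's whole length, on its underside, at x = -35 mm.
- cap_a: Orange plastic screw cap, a flat disc 28 mm in diameter and 14 mm high, of smooth slippery plastic (friction about 0.25), its lower edge bevelled 4 mm, about 14 g, lying on the bench under the ledge. Origin: centre of its underside, z up; its yaw means nothing.
- cap_b: Orange plastic screw cap, a flat disc 28 mm in diameter and 14 mm high, of smooth slippery plastic (friction about 0.25), its lower edge bevelled 4 mm, about 14 g, lying on the bench under the ledge. Origin: centre of its underside, z up; its yaw means nothing.
- cap_c: Orange plastic screw cap, a flat disc 28 mm in diameter and 14 mm high, of smooth slippery plastic (friction about 0.25), its lower edge bevelled 4 mm, about 14 g, lying on the bench under the ledge. Origin: centre of its underside, z up; its yaw means nothing.
- balance: Fixed white bench balance, body 260 mm along x by 215 mm along y, 38 mm high. Origin: on the bench under the centre of its pan. Square steel pan 200 x 200 mm, flat, its top 50 mm above the bench. The display is on its -x end, lower than the pan.
- pan_top (a point): Centre of the top face of the balance pan, 50 mm above the bench; axes as the balance's.
- bottle_l: Bystander: amber glass bottle, 50 mm in diameter, 115 mm high, standing on the wires of the ledge near its +y end. Origin: centre of its underside.
- bottle_r: Bystander: amber glass bottle, 50 mm in diameter, 115 mm high, standing on the wires of the ledge near its -y end. Origin: centre of its underside.
- jar: Bystander: small clear glass jar with a white cap, 38 mm in diameter, 55 mm high, standing on the bench beyond one end of the ledge. Origin: centre of its underside.
- flask: Bystander: amber bottle with a red cap, 56 mm in diameter, 140 mm high, standing on the bench beyond one end of the ledge. Origin: centre of its underside.
Mind the look-alikes: they are no part of the job. Of the things shaped like the scoop, the aluminium one is meant.

How it is judged:
By the outcome, as a careful person would: the job done as asked, in the order asked, and still so for the second after the job is handed in, with the robot touching nothing.
It also fails if it takes over 72 s, if anything falls off the work surface, if the arm or the gripper's body presses on something with over 40 N, if the wrist force passes 120 N, or if a joint passes its speed limit or range.

### The arm

A 6-joint arm with a two-finger parallel gripper is mounted at the origin on the work surface. World frame = base frame: x ahead of the robot, y to its left, z up, the work surface at z = 0. Lengths are in m, angles in rad, forces in N, time in s.
With the tool pointing down it reaches from about 0.35 to 0.775 m from the base axis. Payload 7.3 kg.
Tool frame: the origin (TCP) lies at the very end of the fingers, on their centre line; the grasp point (between the pads) lies 19 mm behind it; z points along the fingers, y is the line along which they close (so a half turn about z gives the same grasp; the last joint's range is limited). The gripper opens to 92 mm and grips with 3 to 60 N. Pads are 19 mm wide; open, the fingers measure 130 mm over their backs; the gripper's body (75 mm by 190 mm) begins 47 mm behind the grasp point.
Start: joints at [-1.333, 0.342, 1.524, -0, 1.275, -0.146], TCP at [0.197, -0.487, 0.227] pointing down, gripper open.
Joint ranges: [-2.53, 2.53], [-0.77, 2.02], [0.04, 2.7], [-1, 4.14], [0.28, 2.66], [-3.11, 3.11]. Speed limits (rad/s): [2.57, 2.57, 3.14, 3.14, 3.14, 3.14].

### API

Orientations are given as [roll, pitch, yaw] about the fixed x, y, z axes, in that order (R = Rz(yaw) Ry(pitch) Rx(roll)).
In Python, from cell import * gives the robot as it stands.
- The arm moves only by the tool step_arm, never from a script. Its argument "commands" is a list of rows, each a list of 7 numbers: the opening, from 0 (shut) to 1 (fully open), then the shift along the world's x, y, z in cm, then the turn, a rotation vector about the world's x, y, z in rad. A call has 1 to 5 rows; each row is the pose to reach, as a shift and turn from the pose commanded when the call began; what a row does not reach only later rows make up. A row lasts 1/12 s, in which the tool goes at most 41.7 mm and 7.16 degrees, less where a joint would pass 70% of its speed; a pose out of reach is approached as far as the arm can. A call with a gripper value outside its range is refused whole. The fingers move at their own pace and stop on an object; "grip_force" is the grip in N (left out, the last holds). Time passes only in rows, so rows that repeat a pose let the fingers close. It gives the time, the measured TCP pose, the force, the opening and the grip force at its end, in the units of the state.
- observe(): the state, without advancing time (a new reading comes with each control period).
- read_camera(name): name is "side" or "top" or "wrist"; returns the picture (400x640x3 uint8, red, green, blue); there is no depth.
- camera_model(name): a dict with "vfov" (degrees; the focal length in pixels is half the picture's height over the tangent of half this angle, whatever the lens; pixels are square), "cx", "cy" (the principal point, pixels), "world_to_cam" (4x4, takes a point from world to camera coordinates). Camera axes: x right, y up, looking along -z (the intrinsics and any distortion apply to the point x, -y, -z); pixel columns grow to the right and rows downward; lengths in m; the calibration is good to about 2 mm. A picture is of the moment at which its call begins: read the wrist's pose just before it. camera_model takes no time and is no camera call; for the wrist camera it gives the pose at the moment of the call.
- hand_in(): hands the job in; it is judged then, once.
The state is a dict: "time": time; "qpos": joint angles; "qvel": joint speeds; "joint_efforts": joint torques, N m; "tool_pos": TCP position; "tool_rot": TCP orientation; "contact_force": force on the tool from outside, world axes, zero at the start; "torque": the same for the moment, N m; "opening": finger opening in m; "grip_force": force on a finger pad.
Only numpy, scipy, OpenCV 4.12 (cv2) and the standard library are available. Lean on these libraries where they do the work, as an engineer would, in place of code of your own. Each camera call takes 0.05 s, during which the arm holds its last target. There are 200 camera calls.

## Working session

There is one attempt and no reset: what is moved stays moved. The work goes in short steps, Python scripts to look and compute and a tool call to move; the robot and the scene stay as the last step left them, time stands still between calls to the robot, and variables do not carry over. Pictures are saved under pics/ and viewed, at most 10 in all, crops included, and the job is handed in when it is done.

Besides the shell and the picture viewer there is one more tool, called as a command line: name --pt "numbers of a row" for each row, then --argument value for the rest. step_arm: Moves the arm, as the interface text tells. Its arguments: {"type":"object","properties":{"commands":{"type":"array"},"grip_force":{"type":"number"}},"required":["commands"]}

```bash
ls; mkdir -p pics; python3 - <<'E'
from cell import *
import cv2,numpy as np
for n in ("top","side"):
    im=read_camera(n); cv2.imwrite(f"pics/{n}0.png",im[:,:,::-1])
    m=camera_model(n); print(n,{k:(np.round(v,4).tolist()) if not isinstance(v,str) else v for k,v in m.items()})
print(observe())
E
```

```text
pics
top {'vfov': 44.066, 'cx': 313.0545, 'cy': 199.2239, 'world_to_cam': [[0.0172, -0.9997, -0.0165, -0.0869], [0.997, 0.0159, 0.0759, -0.5367], [-0.0756, -0.0178, 0.997, -1.8025], [0.0, 0.0, 0.0, 1.0]]}
side {'vfov': 47.6375, 'cx': 312.7077, 'cy': 199.3787, 'world_to_cam': [[-0.7609, -0.6485, 0.021, 0.3629], [0.3929, -0.4346, 0.8104, -0.311], [-0.5164, 0.6249, 0.5855, -0.9185], [0.0, 0.0, 0.0, 1.0]]}
{'time': 0.1, 'qpos': array([-1.33297866e+00,  3.42625885e-01,  1.52487930e+00, -2.65667229e-05,
        1.27539872e+00, -1.45956326e-01]), 'qvel': array([-0.00047257, -0.00229239, -0.00259396, -0.00145389, -0.00021254,
        0.00078449]), 'joint_efforts': array([ 1.38648771e-03, -4.32004917e+01, -2.44695103e+01,  7.18436181e-02,
        5.25247701e-02, -7.28361670e-05]), 'tool_pos': array([ 0.19652414, -0.48645824,  0.22614328]), 'tool_rot': array([-3.14029166e+00, -1.65569778e-04,  3.83781634e-01]), 'contact_force': array([-0.22175791, -0.74729882, -0.07486532]), 'torque': array([ 0.00984506, -0.01822736, -0.00998904]), 'grip_force': 0.0, 'opening': 0.09196918176417877}
```

View pics/top0.png

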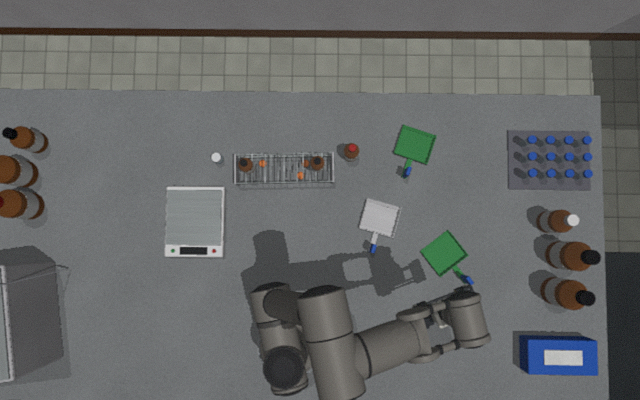

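View pics/side0.png

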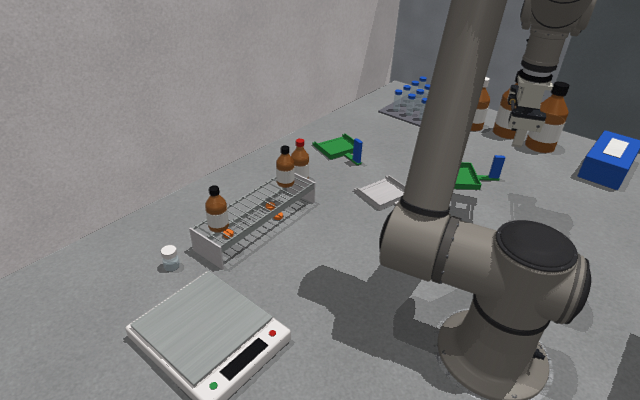

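The top view shows two green scoops, at (413,145) and (443,253), and one aluminium scoop. Its pan is at (380,218) and its blue handle at (374,248). The aluminium one is meant. The ledge is at (284,169) with orange caps at about (263,163), (307,163) and (300,176). The balance is at (194,218), the jar at (216,157) and the flask at (351,150).

```bash
cat > h.py <<'E'
from cell import *
import cv2,numpy as np
def K(m):
    f=200/np.tan(np.radians(m["vfov"])/2); return f,m["cx"],m["cy"]
def ray(m,u,v):
    f,cx,cy=K(m); W=np.array(m["world_to_cam"]); R,t=W[:3,:3],W[:3,3]
    d=R.T@np.array([(u-cx)/f,-(v-cy)/f,-1]); return -R.T@t,d/np.linalg.norm(d)
def onz(m,p,z):
    o,d=ray(m,*p); return o+d*(z-o[2])/d[2]
def proj(m,P):
    f,cx,cy=K(m); W=np.array(m["world_to_cam"]); p=W[:3,:3]@np.asarray(P,float)+W[:3,3]
    return np.array([cx+f*p[0]/-p[2],cy-f*p[1]/-p[2]])
def tri(obs): # [(m,(u,v)),...]
    A=np.zeros((3,3));b=np.zeros(3)
    for m,p in obs:
        o,d=ray(m,*p);Q=np.eye(3)-np.outer(d,d);A+=Q;b+=Q@o
    x=np.linalg.solve(A,b); return x,[np.round(np.linalg.norm(proj(m,x)-p),1) for m,p in obs]
def mask(im,lo,hi):
    return cv2.inRange(cv2.cvtColor(im,cv2.COLOR_RGB2HSV),lo,hi)
def blobs(mk,amin=6):
    n,l,s,c=cv2.connectedComponentsWithStats(mk); return [(np.round(c[i],1),s[i].tolist()) for i in range(1,n) if s[i][4]>=amin]
E
python3 - <<'E'
from h import *
m=camera_model("top"); s=camera_model("side")
im=cv2.imread("pics/top0.png")[:,:,::-1]
print("blue",[ (c,st[4]) for c,st in blobs(mask(im,(105,120,60),(125,255,255)),8)])
print("orange",[(c,st[4],onz(m,c,.01).round(3)) for c,st in blobs(mask(im[:200],(5,180,150),(18,255,255)),3)])
for n,p,z in [("scoop pan",(380,218),0),("handle top",(374,249),.085),("ledge corners",(234,153),.07),("",(334,153),.07),("",(334,184),.05),("",(235,185),.05),("bal",(166,187),.05),("",(223,187),.05),("",(224,246),.05),("",(166,246),.05),("jar",(216,157),.05),("flask",(351,150),.12)]:
    print(n,onz(m,p,z).round(3))
print(tri([(m,(374,249)),(s,(357,142))]))
E
```

```text
blue [(array([531.8, 139. ]), 55), (array([550. , 139.5]), 60), (array([568.6, 139.5]), 63), (array([586.8, 139.7]), 59), (array([532. , 155.6]), 59), (array([550.5, 155.8]), 58), (array([568.9, 156.3]), 60), (array([587.2, 156.6]), 57), (array([407.4, 171. ]), 39), (array([532.2, 172.5]), 62), (array([550.8, 172.7]), 60), (array([569.2, 172.8]), 62), (array([587.6, 173.4]), 61), (array([372.8, 248.6]), 38), (array([467.6, 279.2]), 52), (array([558. , 354.9]), 2213)]
orange []
scoop pan [ 0.474 -0.327  0.   ]
handle top [ 0.361 -0.297  0.085]
ledge corners [0.697 0.21  0.07 ]
 [ 0.703 -0.152  0.07 ]
 [ 0.592 -0.154  0.05 ]
 [0.583 0.207 0.05 ]
bal [0.572 0.459 0.05 ]
 [0.575 0.25  0.05 ]
 [0.361 0.24  0.05 ]
 [0.358 0.451 0.05 ]
jar [0.685 0.28  0.05 ]
flask [ 0.706 -0.21   0.12 ]
(array([ 0.42885741, -0.23344789,  0.23191286]), [np.float64(25.0), np.float64(31.7)])
```

```bash
python3 - <<'E'
import cv2
im=cv2.imread("pics/top0.png")
a=cv2.resize(im[130:275,340:480],None,fx=4,fy=4,interpolation=cv2.INTER_CUBIC)
cv2.imwrite("pics/crop_scoops.png",a)
E
```

```text
(no output)
```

View pics/crop_scoops.png

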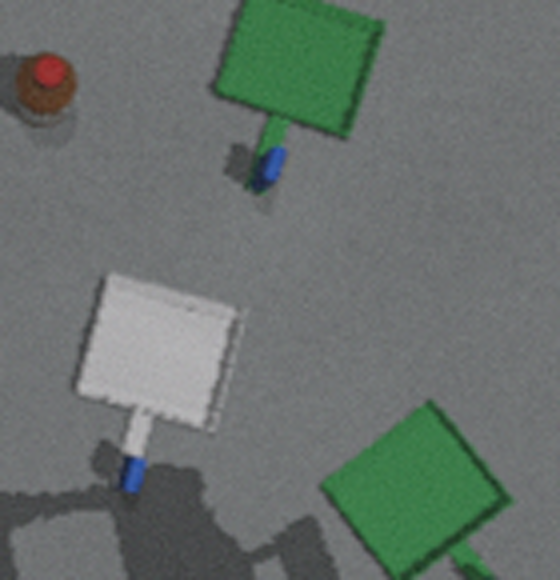

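The crop confirms that the aluminium scoop has its grey-white pan at (380,218), its blue handle at (373,249) and its lip facing +x. The other two scoops are green, so they are look-alikes. I'm going above the handle next.

step_arm --pt "1 3 4 1 0 0 -0.12" --pt "1 6 8 1 0 0 -0.24" --pt "1 9 12 1 0 0 -0.36" --pt "1 11 15 1 0 0 -0.48" --pt "1 13 17 1 0 0 -0.6"

```text
time: 0.52
tool_pos: [0.3132, -0.3318, 0.2365]
tool_rot: [-3.141, 0.001, -0.191]
contact_force: [0.6, -1.6, 1.1]
opening: 0.0917
grip_force: 0.0
```

step_arm --pt "1 1 1.5 0 0 0 -0.04" --pt "1 1 1.5 0 0 0 -0.04"

```text
time: 0.68
tool_pos: [0.3243, -0.3157, 0.2366]
tool_rot: [-3.14, 0.0, -0.223]
contact_force: [-0.3, 0.0, 0.2]
opening: 0.0917
grip_force: 0.0
```

```bash
python3 - <<'E'
from h import *
o=observe(); print(o["tool_pos"].round(4),o["tool_rot"].round(3),o["time"])
M={}
M["wrist"]=camera_model("wrist");w=read_camera("wrist"); cv2.imwrite("pics/w1.png",w[:,:,::-1])
s=read_camera("side"); cv2.imwrite("pics/s1.png",s[:,:,::-1]); t=read_camera("top"); cv2.imwrite("pics/t1.png",t[:,:,::-1])
M["side"]=camera_model("side");M["top"]=camera_model("top")
import pickle;pickle.dump(M,open("m1.pkl","wb"))
for n,im in(("wrist",w),("side",s),("top",t)):
    print(n,[(c,st) for c,st in blobs(mask(im,(105,120,60),(125,255,255)),15) if n!="top" or c[0]<480])
o,d=ray(M["wrist"],320,200);print(o,d)
E
```

```text
[ 0.3243 -0.3157  0.2366] [-3.14   0.    -0.223] 0.6833
wrist [(array([293.3, 146.1]), [285, 128, 18, 37, 583]), (array([607.2, 169.8]), [569, 154, 71, 36, 1498])]
side [(array([406.1,  87.1]), [404, 85, 5, 5, 24]), (array([398.2,  91.7]), [395, 89, 7, 6, 33]), (array([608.6, 161.1]), [578, 130, 62, 60, 1983]), (array([357.1, 150. ]), [353, 138, 10, 25, 181]), (array([496.8, 166.2]), [489, 155, 16, 23, 239])]
top [(array([407.1, 171.4]), [403, 167, 8, 10, 43]), (array([468.2, 279.4]), [463, 276, 11, 9, 46])]
[ 0.39387045 -0.33219675  0.39499053] [-0.27694562  0.06421626 -0.9587374 ]
```

View pics/w1.png

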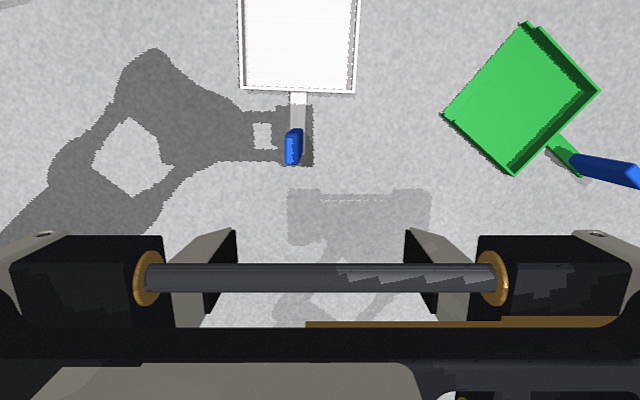

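The wrist view shows the aluminium scoop's pan at the top (rear corners about (240,88) and (355,95)) and its blue handle at (293,146). A green look-alike is on the right.

```bash
python3 - <<'E'
from h import *
import pickle;M=pickle.load(open("m1.pkl","rb"));w=M["wrist"]
im=cv2.imread("pics/w1.png")[:,:,::-1]
print(K(w))
print(im[124:170:2,293].tolist())
mk=mask(im[:220,:420],(105,120,60),(125,255,255)); bb=mask(im[:220,:420],(105,120,170),(125,255,255))
for k in(mk,bb):
    c=max(cv2.findContours(k,0,2)[0],key=cv2.contourArea); r=cv2.minAreaRect(c); print(r, cv2.boxPoints(r).round(1).tolist())
for z in(0.05,.06,.085,.095): print(z,onz(w,(295.5,143),z).round(4))
t=camera_model("top"); 
for p in[(372.8,248.6)]: print(onz(t,p,.085),onz(t,p,.06))
wm=mask(im[:130,:420],(0,0,200),(180,40,255)); c=max(cv2.findContours(wm,0,2)[0],key=cv2.contourArea); print(c[:,0].min(0),c[:,0].max(0))
for v in (10,40,80):
    r=np.flatnonzero(wm[v]>0); r=r[(r>200)&(r<400)]; a,b=r.min(),r.max(); print(v,a,b,onz(w,(a,v),.02).round(4),onz(w,(b,v),.02).round(4))
E
```

```text
(np.float64(312.647043793048), 320.02379205322677, 195.67953579319087)
[[179, 175, 177], [184, 178, 178], [91, 101, 133], [13, 43, 103], [20, 44, 101], [29, 71, 159], [40, 84, 171], [36, 78, 165], [36, 71, 160], [35, 72, 155], [37, 81, 178], [34, 74, 163], [35, 74, 159], [32, 70, 154], [50, 109, 229], [36, 78, 173], [30, 69, 153], [30, 65, 151], [49, 109, 228], [32, 75, 171], [9, 45, 123], [101, 103, 98], [193, 194, 195]]
((293.5, 146.0), (17.0, 36.0), 0.0) [[285.0, 164.0], [285.0, 128.0], [302.0, 128.0], [302.0, 164.0]]
((289.0, 151.0), (26.0, 8.0), 90.0) [[285.0, 138.0], [293.0, 138.0], [293.0, 164.0], [285.0, 164.0]]
0.05 [ 0.3636 -0.2973  0.05  ]
0.06 [ 0.3645 -0.2983  0.06  ]
0.085 [ 0.3667 -0.3008  0.085 ]
0.095 [ 0.3675 -0.3018  0.095 ]
[ 0.36214393 -0.29244475  0.085     ] [ 0.36160008 -0.2950452   0.06      ]
[232   0] [419 126]
10 203 399 [ 0.5195 -0.2318  0.02  ] [ 0.4733 -0.436   0.02  ]
40 224 399 [ 0.4866 -0.2449  0.02  ] [ 0.4444 -0.4315  0.02  ]
80 228 398 [ 0.4462 -0.2369  0.02  ] [ 0.4039 -0.424   0.02  ]
```

step_arm --pt "1 2 1 0 0 0 -0.02" --pt "1 2 1 0 0 0 -0.02" --pt "1 2 1 0 0 0 -0.02"

```text
time: 1.08
tool_pos: [0.3425, -0.3096, 0.2364]
tool_rot: [3.141, 0.001, -0.244]
contact_force: [-0.9, 0.5, -0.1]
opening: 0.0919
grip_force: 0.0
```

```bash
python3 - <<'E'
from h import *
import pickle
w=camera_model("wrist");im=read_camera("wrist"); cv2.imwrite("pics/w2.png",im[:,:,::-1])
pickle.dump(w,open("m2.pkl","wb"));o=observe();print(o["tool_pos"],o["tool_rot"])
mk=mask(im,(105,120,60),(125,255,255)); print([b for b in blobs(mk,100)])
cv2.imwrite("pics/w2c.png",cv2.resize(im[0:260,170:440],None,fx=2.2,fy=2.2,interpolation=cv2.INTER_CUBIC)[:,:,::-1])
w1=pickle.load(open("m1.pkl","rb"))["wrist"]
print(onz(w1,(292,149.5),.085))
E
```

```text
[ 0.34213891 -0.30962186  0.2364153 ] [ 3.14150712e+00  7.70453171e-04 -2.44955937e-01]
[(array([302.2, 161.5]), [295, 142, 16, 39, 531]), (array([610.1, 176.7]), [575, 161, 65, 35, 1303])]
[ 0.36122909 -0.2959058   0.085     ]
```

View pics/w2c.png

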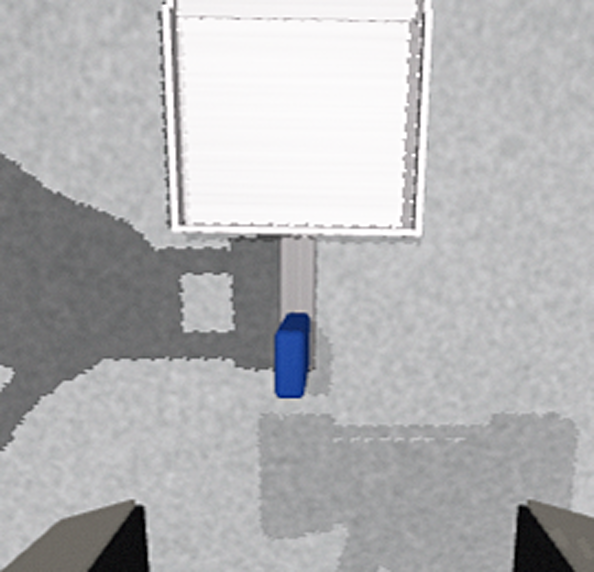

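The crop shows the handle's top face centred at about (301.8,165.5). The pan's rear rim corners are at (249.5,105.5) and (360.5,107.5), and the front rim ends at (244,3.6) and (366.4,3.6).

```bash
python3 - <<'E'
from h import *
import pickle
w=pickle.load(open("m2.pkl","rb"));w1=pickle.load(open("m1.pkl","rb"))["wrist"]
h=tri([(w,(301.8,165.5)),(w1,(292,149.5))]);print("handle top tri",h, onz(w,(301.8,165.5),.085))
a,b,c,d=[onz(w,p,.02) for p in[(249.5,105.5),(360.5,107.7),(244.1,3.6),(366.4,3.6)]]
print(a,b,c,d,np.linalg.norm(a-b))
v=a-b;print("yaw rear",np.arctan2(v[1],v[0])-np.pi/2,[np.arctan2(*(q-p)[[1,0]]) for p,q in((a,c),(b,d))])
H=onz(w,(301.8,165.5),.085); v=(a+b)/2-H; print("handle->pan",np.arctan2(v[1],v[0]),np.hypot(*v[:2]))
E
```

```text
handle top tri (array([ 0.36025119, -0.2949531 ,  0.07513548]), [np.float64(0.2), np.float64(0.2)]) [ 0.36190182 -0.29615     0.085     ]
[ 0.43354521 -0.24908888  0.02      ] [ 0.40028664 -0.37264465  0.02      ] [ 0.53425119 -0.27479915  0.02      ] [ 0.50290004 -0.40078013  0.02      ] 0.12795374544367527
yaw rear -0.26294607960736815 [np.float64(-0.24996096323679612), np.float64(-0.2676122152911315)]
handle->pan -0.26138867794067916 0.05694853348054134
```

step_arm --pt "1 1.9 1.4 -3 0 0 -0.015" --pt "1 1.9 1.4 -7 0 0 -0.015" --pt "1 1.9 1.4 -11 0 0 -0.015" --pt "1 1.9 1.4 -14 0 0 -0.015" --pt "1 1.9 1.4 -16 0 0 -0.015"

```text
time: 1.55
tool_pos: [0.3598, -0.2943, 0.0738]
tool_rot: [-3.14, 0.004, -0.26]
contact_force: [-0.5, 0.1, -0.5]
opening: 0.0916
grip_force: 0.0
```

step_arm --pt "1 0 0 -2 0 0 0" --pt "1 0 0 -3.5 0 0 0" --pt "1 0 0 -3.5 0 0 0"

```text
time: 1.8
tool_pos: [0.3597, -0.2942, 0.039]
tool_rot: [-3.139, 0.005, -0.261]
contact_force: [-0.8, 1.2, -0.6]
opening: 0.0918
grip_force: 0.0
```

step_arm --pt "0.4 0 0 0 0 0 0" --pt "0.2 0 0 0 0 0 0" --pt "0.1 0 0 0 0 0 0" --pt "0 0 0 0 0 0 0" --pt "0 0 0 0 0 0 0" --grip_force 50

```text
time: 2.22
tool_pos: [0.3621, -0.2952, 0.0425]
tool_rot: [3.141, -0.001, -0.26]
contact_force: [0.4, -0.1, -0.8]
opening: 0.0631
grip_force: 0.0
```

step_arm --pt "0 0 0 0 0 0 0" --pt "0 0 0 0 0 0 0" --pt "0 0 0 0 0 0 0" --pt "0 0 0 0 0 0 0"

```text
time: 2.55
tool_pos: [0.3618, -0.2948, 0.0418]
tool_rot: [3.141, -0.0, -0.26]
contact_force: [-0.2, 0.7, -0.0]
opening: 0.037
grip_force: 0.0
```

step_arm --pt "0 0 0 0 0 0 0" --pt "0 0 0 0 0 0 0" --pt "0 0 0 0 0 0 0" --pt "0 0 0 0 0 0 0" --pt "0 0 0 0 0 0 0"

```text
time: 2.97
tool_pos: [0.3618, -0.2948, 0.0417]
tool_rot: [3.142, 0.0, -0.26]
contact_force: [0.3, -0.3, -0.3]
opening: 0.0139
grip_force: 50.0
```

```bash
python3 - <<'E'
from h import *
o=observe();print(o["tool_pos"],o["opening"],o["grip_force"])
t=read_camera("top");s=read_camera("side")
cv2.imwrite("pics/t3.png",t[:,:,::-1]);cv2.imwrite("pics/s3.png",s[:,:,::-1])
a=cv2.resize(t[140:195,205:365],None,fx=5,fy=5,interpolation=cv2.INTER_CUBIC)
b=cv2.resize(s[135:275,155:325],None,fx=4.7,fy=4.7/1.5/1.5*1.05,interpolation=cv2.INTER_CUBIC)
b=b[:325]
c=np.zeros((600,800,3),np.uint8);c[:275]=a;c[275:275+b.shape[0],:b.shape[1]]=b[:,:800]
print(b.shape)
cv2.imwrite("pics/ledge.png",c[:,:,::-1])
m={"top":t,"side":s}
for n,im in m.items():
    k=mask(im,(6,190,130),(16,255,255)); print(n,[(p,st) for p,st in blobs(k,3) if (205<p[0]<365 if n=="top" else 155<p[0]<325)])
E
```

```text
[ 0.36182045 -0.29478046  0.04167397] 0.013862541261985925 49.99814987182617
(307, 799, 3)
top []
side [(array([272.5, 203. ]), [271, 202, 4, 3, 4]), (array([268.4, 205.9]), [266, 204, 7, 4, 18]), (array([278.6, 215.2]), [275, 213, 8, 5, 23]), (array([228.2, 231.4]), [224, 229, 9, 6, 35])]
```

View pics/ledge.png

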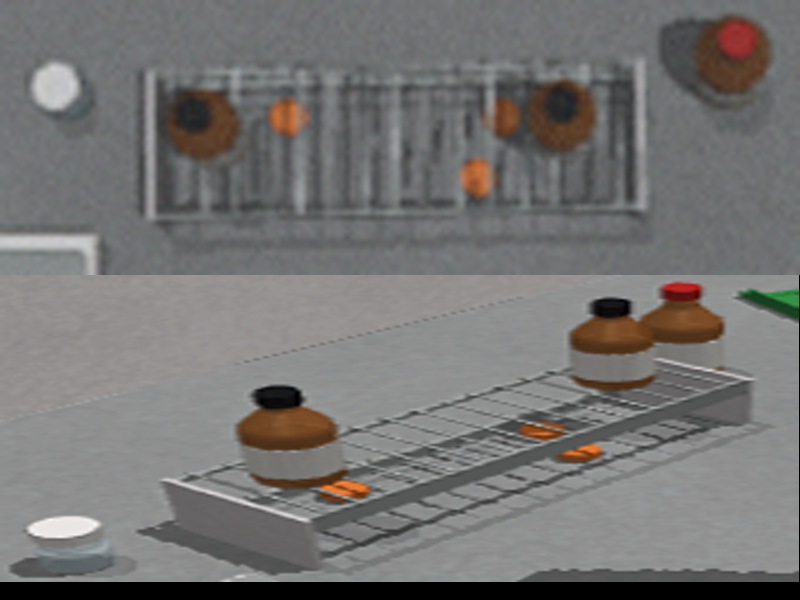

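The top crop shows the caps at (262.4,163.4), (300.4,175.4) and (305.8,163.4). Lip ends are at (235,183.4) and (333.6,181.6). The side view shows the same caps at (228.4,232), (278.5,215.4) and (270,205.5).

```bash
python3 - <<'E'
from h import *
t=camera_model("top");s=camera_model("side")
for n,a,b in[("cap1",(262.4,163.4),(228.4,232)),("cap2",(300.4,175.4),(278.5,215.4)),("cap3",(306,163.4),(270,205.5)),("lipL",(235,183),(222,247.2)),("lipR",(333.4,181.5),(314.6,182))]:
    print(n,tri([(t,a),(s,b)]),"top@z",onz(t,a,.012).round(4),"side@z",onz(s,b,.012).round(4))
P=[onz(t,p,.072) for p in[(235,183.4),(333.6,181.6),(234.4,153.5),(333,152)]]
L=[onz(s,p,.072) for p in[(222,247.2),(314.6,182),(190.1,229.4)]]
print(np.round(P,4));print(np.round(L,4))
d=P[0]-P[1];print(np.arctan2(d[1],d[0])-np.pi/2,np.hypot(*d[:2]));d=L[0]-L[1];print(np.arctan2(d[1],d[0])-np.pi/2,np.hypot(*d[:2]))
for n,p in[("bal",[(166,187),(223,187),(224,246),(166,246)])]: q=np.array([onz(t,x,.05) for x in p]);print(q.round(3),q.mean(0))
im=cv2.imread("pics/t3.png")
k=mask(im[:,:,::-1][150:280,130:240],(0,0,190),(180,60,255)); print(blobs(k,30))
E
```

```text
cap1 (array([0.66961701, 0.11352611, 0.01468619]), [np.float64(0.2), np.float64(0.2)]) top@z [0.6696 0.1134 0.012 ] side@z [0.6727 0.1119 0.012 ]
cap2 (array([ 0.62688418, -0.0292005 ,  0.00947517]), [np.float64(0.0), np.float64(0.1)]) top@z [ 0.6267 -0.0292  0.012 ] side@z [ 0.6244 -0.027   0.012 ]
cap3 (array([ 0.67432578, -0.04748285,  0.00950032]), [np.float64(0.7), np.float64(0.9)]) top@z [ 0.672  -0.0492  0.012 ] side@z [ 0.6741 -0.0438  0.012 ]
lipL (array([0.58685149, 0.20191699, 0.07056245]), [np.float64(0.6), np.float64(0.9)]) top@z [0.5945 0.2138 0.012 ] side@z [0.6395 0.1618 0.012 ]
lipR (array([ 0.59939153, -0.15038974,  0.07300922]), [np.float64(0.2), np.float64(0.2)]) top@z [ 0.6058 -0.1521  0.012 ] side@z [ 0.6581 -0.221   0.012 ]
[[ 0.5867  0.2031  0.072 ]
 [ 0.5987 -0.1515  0.072 ]
 [ 0.6953  0.2084  0.072 ]
 [ 0.7059 -0.1478  0.072 ]]
[[ 0.5837  0.2018  0.072 ]
 [ 0.6009 -0.1513  0.072 ]
 [ 0.6908  0.211   0.072 ]]
0.03376491457000874 0.35474839283285986
0.048478693582109544 0.3534431162385887
[[0.572 0.459 0.05 ]
 [0.575 0.25  0.05 ]
 [0.361 0.24  0.05 ]
 [0.358 0.451 0.05 ]] [0.4664804  0.35006269 0.05      ]
[(array([85.5,  6.6]), [82, 3, 8, 8, 49]), (array([61.8, 37.8]), [38, 37, 55, 3, 74]), (array([ 43.9, 100.9]), [36, 95, 30, 11, 127]), (array([ 84.6, 100.6]), [77, 96, 15, 10, 110])]
```

step_arm --pt "0 0 0 1.5 0 0 0" --pt "0 0 0 3 0 0 0" --pt "0 0.3 2.5 4 0 0 0.06" --pt "0 0.6 5.5 4 0 0 0.12" --pt "0 1 8.5 4 0 0 0.18"

```text
time: 3.48
tool_pos: [0.3717, -0.2092, 0.0821]
tool_rot: [3.141, -0.001, -0.079]
contact_force: [0.8, 0.7, -2.5]
opening: 0.0138
grip_force: 50.0
```

step_arm --pt "0 0.4 3.5 0 0 0 0.06" --pt "0 0.8 7 0 0 0 0.12" --pt "0 1.2 10.5 0 0 0 0.12" --pt "0 1.6 14 0 0 0 0.12" --pt "0 1.9 16.3 0 0 0 0.12"

```text
time: 3.9
tool_pos: [0.3899, -0.0441, 0.0815]
tool_rot: [-3.141, 0.001, 0.041]
contact_force: [0.5, -0.4, -1.9]
opening: 0.014
grip_force: 50.0
```

step_arm --pt "0 0 0 0 0 0 0" --pt "0 0 0 0 0 0 0" --pt "0 0 0 0 0 0 0"

```text
time: 4.15
tool_pos: [0.3908, -0.047, 0.0817]
tool_rot: [3.141, 0.0, 0.041]
contact_force: [-0.4, -0.8, -2.5]
opening: 0.0139
grip_force: 50.0
```

```bash
python3 - <<'E'
from h import *
import pickle
o=observe();print(o["tool_pos"],o["tool_rot"],o["contact_force"],o["opening"])
w=camera_model("wrist");i=read_camera("wrist");s=read_camera("side");t=read_camera("top")
for n,im in(("w4",i),("s4",s),("t4",t)):cv2.imwrite(f"pics/{n}.png",im[:,:,::-1])
pickle.dump(w,open("m4.pkl","wb"))
c=np.zeros((600,640,3),np.uint8);c[:240]=i[:240];c[240:]=cv2.resize(s[90:270,150:470],None,fx=2,fy=2)[:,:640]
cv2.imwrite("pics/c4.png",c[:,:,::-1])
E
```

```text
[ 0.39082661 -0.04702375  0.08167027] [3.14127318e+00 1.41478325e-04 4.06671368e-02] [-0.42740706 -0.81463452 -2.45698562] 0.01389055188237139
```

View pics/c4.png

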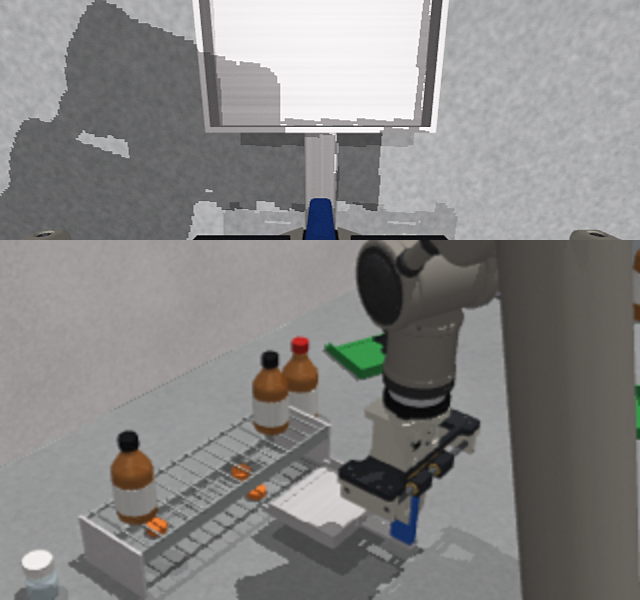

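The scoop is held level and straight (rear rim corners (207,131) and (437,131)), just in front of the ledge. The caps are still in place, so I lower it now.

step_arm --pt "0 0 0 -2 0 0 0" --pt "0 0 0 -3.5 0 0 0" --pt "0 0 0 -4 0 0 0" --pt "0 0 0 -4.05 0 0 0" --pt "0 0 0 -4.05 0 0 0"

```text
time: 4.72
tool_pos: [0.3907, -0.0475, 0.0413]
tool_rot: [-3.142, 0.001, 0.039]
contact_force: [-0.4, 0.0, -1.7]
opening: 0.0138
grip_force: 50.0
```

step_arm --pt "0 1.0 0.04 0 0 0 0" --pt "0 2 0.08 0 0 0 0" --pt "0 3 0.12 0 0 0 0" --pt "0 4 0.16 0 0 0 0" --pt "0 5 0.2 0 0 0 0"

```text
time: 5.13
tool_pos: [0.4414, -0.0454, 0.0414]
tool_rot: [3.141, -0.0, 0.039]
contact_force: [0.4, -0.5, -2.1]
opening: 0.0134
grip_force: 50.0
```

step_arm --pt "0 0 0 -0.05 0 0 0" --pt "0 0 0 -0.1 0 0 0" --pt "0 0 0 -0.1 0 0 0"

```text
time: 5.38
tool_pos: [0.4426, -0.0457, 0.0412]
tool_rot: [3.14, -0.005, 0.039]
contact_force: [3.0, -0.4, 2.9]
opening: 0.014
grip_force: 50.0
```

step_arm --pt "0 0.6 0.02 0 0 0 0" --pt "0 1.2 0.05 0 0 0 0" --pt "0 1.8 0.07 0 0 0 0" --pt "0 2.4 0.1 0 0 0 0" --pt "0 3 0.12 0 0 0 0"

```text
time: 5.8
tool_pos: [0.4673, -0.0435, 0.0411]
tool_rot: [-3.141, 0.006, 0.04]
contact_force: [-15.2, -0.3, 19.0]
opening: 0.0136
grip_force: 50.0
```

step_arm --pt "0 0.6 0.02 0 0 0 0" --pt "0 1.2 0.05 0 0 0 0" --pt "0 1.8 0.07 0 0 0 0" --pt "0 2.4 0.1 0 0 0 0" --pt "0 3 0.12 0 0 0 0"

```text
time: 6.22
tool_pos: [0.4977, -0.0424, 0.0411]
tool_rot: [-3.141, 0.006, 0.04]
contact_force: [-13.8, -0.4, 17.0]
opening: 0.0136
grip_force: 50.0
```

```bash
python3 - <<'E'
from h import *
i=read_camera("wrist");s=read_camera("side");t=read_camera("top")
for n,im in(("w5",i),("s5",s),("t5",t)):cv2.imwrite(f"pics/{n}.png",im[:,:,::-1])
for n,im in(("top",t),("side",s)):
    k=mask(im,(6,170,110),(16,255,255)); print(n,[(p,st) for p,st in blobs(k,3) if (205<p[0]<365 if n=="top" else 155<p[0]<325)])
c=np.zeros((600,800,3),np.uint8);c[:275]=cv2.resize(t[140:195,205:365],None,fx=5,fy=5,interpolation=cv2.INTER_CUBIC)
c[275:]=cv2.resize(s[150:280,155:355],(800,520),interpolation=cv2.INTER_CUBIC)[:325]
cv2.imwrite("pics/c5.png",c[:,:,::-1])
E
```

```text
top [(array([299. , 159.8]), [298, 158, 3, 5, 11]), (array([261.6, 162.9]), [260, 161, 4, 5, 16])]
side [(array([296.3, 155.1]), [293, 151, 7, 9, 29]), (array([301., 153.]), [301, 150, 1, 7, 7]), (array([289.1, 159.8]), [286, 155, 7, 10, 45]), (array([280.9, 160.2]), [278, 156, 6, 9, 24]), (array([219.9, 201.7]), [216, 196, 10, 13, 80]), (array([210.5, 202.9]), [207, 198, 8, 11, 43]), (array([269.9, 201.1]), [267, 200, 6, 4, 11]), (array([266.3, 205.1]), [261, 202, 11, 6, 36]), (array([260.5, 208.8]), [257, 206, 9, 6, 37]), (array([228.3, 231.9]), [223, 229, 11, 8, 50]), (array([225.4, 236.6]), [224, 236, 4, 2, 5])]
```

step_arm --pt "0 0.5 0.02 0 0 0 0" --pt "0 1.0 0.04 0 0 0 0" --pt "0 1.5 0.06 0 0 0 0" --pt "0 1.8 0.07 0 0 0 0" --pt "0 2.0 0.08 0 0 0 0"

```text
time: 6.78
tool_pos: [0.5178, -0.0418, 0.0411]
tool_rot: [-3.141, 0.006, 0.04]
contact_force: [-13.5, -1.0, 18.2]
opening: 0.0136
grip_force: 50.0
```

step_arm --pt "0 0.2 0.01 0 0 0 0" --pt "0 0.4 0.02 0 0 0 0" --pt "0 0.5 0.02 0 0 0 0"

```text
time: 7.03
tool_pos: [0.5225, -0.0416, 0.0411]
tool_rot: [-3.141, 0.006, 0.04]
contact_force: [-15.6, -1.8, 19.6]
opening: 0.0136
grip_force: 50.0
```

step_arm --pt "0 0.2 0.01 0 0 0 0" --pt "0 0.3 0.02 0 0 0 0" --pt "0 0.4 0.02 0 0 0 0"

```text
time: 7.28
tool_pos: [0.5226, -0.0414, 0.041]
tool_rot: [-3.141, 0.014, 0.04]
contact_force: [-28.6, -3.4, 30.4]
opening: 0.0136
grip_force: 50.0
```

step_arm --pt "0 0.1 0 0 0 0 0" --pt "0 0.2 0 0 0 0 0"

```text
time: 7.45
tool_pos: [0.5227, -0.0413, 0.0409]
tool_rot: [-3.14, 0.018, 0.041]
contact_force: [-34.8, -4.0, 33.9]
opening: 0.0132
grip_force: 50.0
```

```bash
python3 - <<'E'
from h import *
i=read_camera("wrist");s=read_camera("side");t=read_camera("top")
for n,im in(("w6",i),("s6",s),("t6",t)):cv2.imwrite(f"pics/{n}.png",im[:,:,::-1])
c=np.zeros((600,800,3),np.uint8);c[:275]=cv2.resize(t[140:195,205:365],None,fx=5,fy=5,interpolation=cv2.INTER_CUBIC)
c[275:,:480]=cv2.resize(s[170:260,195:328],(480,325),interpolation=cv2.INTER_CUBIC)
c[275:,480:]=cv2.resize(i[:240,160:480],(320,325))
cv2.imwrite("pics/c6.png",c[:,:,::-1])
E
```

```text
(no output)
```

View pics/c6.png

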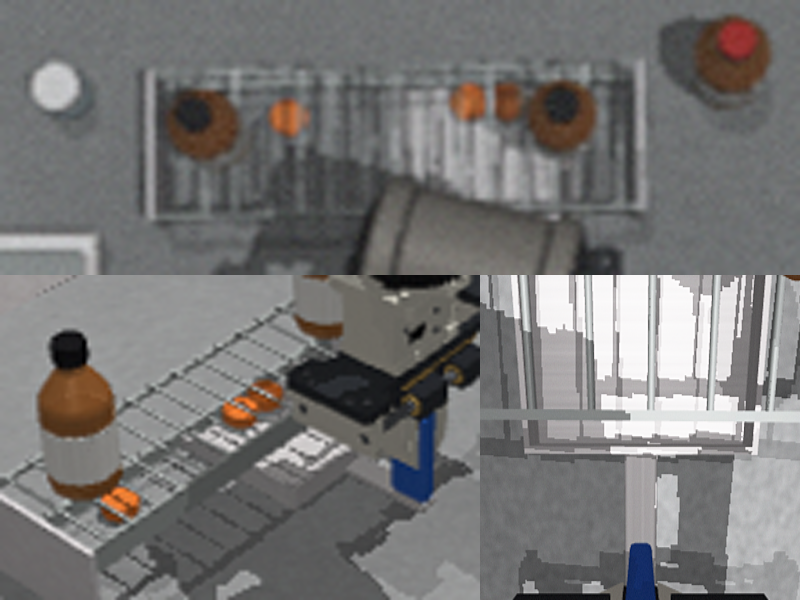

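Both right-hand caps now sit side by side against the backstop at (298.6,160) and (306.6,160). The lip met the backstop at 35 N. I'll ease off and withdraw slowly.

step_arm --pt "0 -0.3 -0.01 0.03 0 0 0" --pt "0 -0.6 -0.03 0.06 0 0 0" --pt "0 -0.8 -0.03 0.1 0 0 0" --pt "0 -1.1 -0.04 0.1 0 0 0" --pt "0 -1.5 -0.06 0.1 0 0 0"

```text
time: 8.02
tool_pos: [0.5169, -0.042, 0.0411]
tool_rot: [3.141, -0.001, 0.04]
contact_force: [0.7, 0.4, -1.1]
opening: 0.0139
grip_force: 50.0
```

step_arm --pt "0 -0.5 -0.02 0 0 0 0" --pt "0 -1 -0.04 0 0 0 0" --pt "0 -1.5 -0.06 0 0 0 0" --pt "0 -2 -0.08 0 0 0 0" --pt "0 -2.5 -0.1 0 0 0 0"

```text
time: 8.43
tool_pos: [0.4912, -0.0428, 0.0411]
tool_rot: [3.142, 0.0, 0.04]
contact_force: [0.4, 0.0, -1.7]
opening: 0.014
grip_force: 50.0
```

```bash
python3 - <<'E'
from h import *
i=read_camera("wrist");s=read_camera("side");t=read_camera("top");m=camera_model("top")
for n,im in(("w7",i),("s7",s),("t7",t)):cv2.imwrite(f"pics/{n}.png",im[:,:,::-1])
for f in("t6","t7"):
    im=cv2.imread(f"pics/{f}.png")[:,:,::-1]
    k=mask(im[140:195,250:316],(6,150,90),(16,255,255)); print(f,[(p+[250,140],st[4],onz(m,p+[250,140],.014).round(3)) for p,st in blobs(k,3)])
E
```

```text
t6 [(array([299.2, 159.7]), 20, array([ 0.685, -0.024,  0.014])), (array([305.9, 159.6]), 17, array([ 0.686, -0.049,  0.014])), (array([261.5, 163. ]), 26, array([0.671, 0.117, 0.014]))]
t7 [(array([261.6, 163. ]), 25, array([0.671, 0.116, 0.014])), (array([299.1, 168.4]), 20, array([ 0.653, -0.024,  0.014])), (array([305.8, 168.6]), 24, array([ 0.652, -0.049,  0.014]))]
```

The caps rode with the scoop: both moved 32 mm back. I'm withdrawing fully, then tilting the lip up so they slide to the rear wall.

step_arm --pt "0 -0.7 -0.03 0 0 0 0" --pt "0 -1.4 -0.06 0 0 0 0" --pt "0 -2.2 -0.09 0 0 0 0" --pt "0 -3 -0.12 0 0 0 0" --pt "0 -3.8 -0.15 0 0 0 0"

```text
time: 9.0
tool_pos: [0.4526, -0.0442, 0.0411]
tool_rot: [-3.142, 0.001, 0.04]
contact_force: [0.4, -0.0, -2.7]
opening: 0.0138
grip_force: 50.0
```

step_arm --pt "0 -0.8 -0.03 0 0 0 0" --pt "0 -1.7 -0.07 0 0 0 0" --pt "0 -2.7 -0.11 0 0 0 0" --pt "0 -3.7 -0.15 0 0 0 0" --pt "0 -4.7 -0.19 0 0 0 0"

```text
time: 9.42
tool_pos: [0.4057, -0.0462, 0.0413]
tool_rot: [3.142, 0.0, 0.04]
contact_force: [1.0, 0.8, -1.5]
opening: 0.0137
grip_force: 50.0
```

step_arm --pt "0 -1 -0.04 0 0 0 0" --pt "0 -2 -0.08 0 0 0 0" --pt "0 -2 -0.08 0.5 0 0 0" --pt "0 -2 -0.08 1.5 0 0 0" --pt "0 -2 -0.08 2.5 0.003 -0.08 0"

```text
time: 9.83
tool_pos: [0.3895, -0.0477, 0.0672]
tool_rot: [3.14, -0.083, 0.04]
contact_force: [0.9, 0.2, -2.0]
opening: 0.0136
grip_force: 50.0
```

step_arm --pt "0 0 0 0.5 0.004 -0.1 0" --pt "0 0 0 1 0.008 -0.2 0" --pt "0 0 0 1 0.011 -0.28 0" --pt "0 0 0 1 0.011 -0.28 0" --pt "0 0 0 1 0.011 -0.28 0"

```text
time: 10.25
tool_pos: [0.3856, -0.0468, 0.0763]
tool_rot: [3.142, -0.361, 0.039]
contact_force: [-0.5, -0.4, -2.0]
opening: 0.0136
grip_force: 50.0
```

```bash
python3 - <<'E'
from h import *
i=read_camera("wrist");s=read_camera("side")
o=observe();print(o["tool_pos"],o["tool_rot"],o["contact_force"])
for n,im in(("w8",i),("s8",s)):cv2.imwrite(f"pics/{n}.png",im[:,:,::-1])
print([(p,st) for p,st in blobs(mask(i,(4,150,90),(18,255,255)),30)])
E
```

```text
[ 0.38710026 -0.04719283  0.07659133] [ 3.14132342 -0.36010255  0.0391475 ] [ 0.39028382  0.42441069 -2.16512842]
[(array([340.9, 323. ]), [326, 316, 27, 11, 81]), (array([364.6, 320. ]), [354, 316, 24, 11, 103]), (array([383.3, 318.2]), [378, 316, 13, 6, 31]), (array([436.4, 320.3]), [399, 316, 71, 11, 288]), (array([184.4, 323.7]), [177, 321, 17, 6, 49]), (array([198.8, 321.9]), [189, 321, 20, 6, 34]), (array([233. , 322.9]), [221, 321, 23, 6, 58])]
```

```bash
python3 - <<'E'
import cv2,numpy as np
i=cv2.imread("pics/w8.png");s=cv2.imread("pics/s8.png")
c=np.zeros((600,640,3),np.uint8);c[:240]=i[:240];c[240:]=cv2.resize(s[90:270,150:470],(640,360),interpolation=cv2.INTER_CUBIC)
cv2.imwrite("pics/c8.png",c)
E
```

View pics/c8.png

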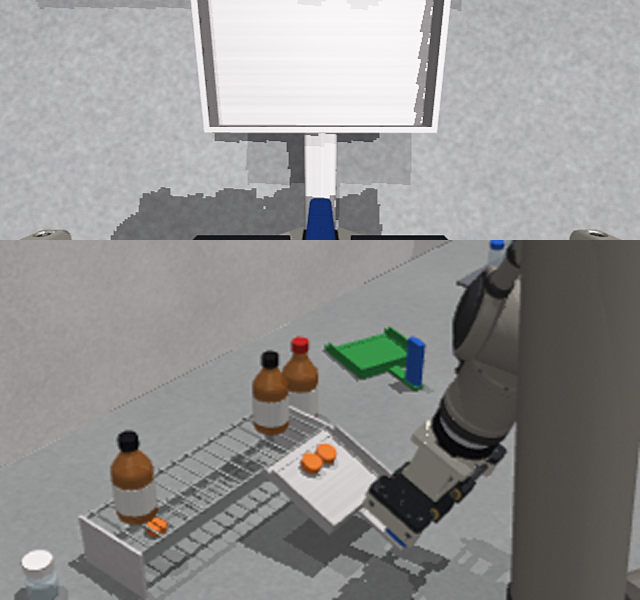

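The side view shows both caps lying in the tilted scoop near (318,458) in the crop, still toward the front. I'll hold and tilt a little more.

step_arm --pt "0 0 0 0.5 0.003 -0.08 0" --pt "0 0 0 0.5 0.003 -0.08 0" --pt "0 0 0 0.5 0.003 -0.08 0" --pt "0 0 0 0.5 0.003 -0.08 0"

```text
time: 10.68
tool_pos: [0.387, -0.0488, 0.0845]
tool_rot: [-3.137, -0.44, 0.04]
contact_force: [-0.0, 0.5, -2.3]
opening: 0.0139
grip_force: 50.0
```

```bash
python3 - <<'E'
from h import *
i=read_camera("wrist");s=read_camera("side");m=camera_model("side")
for n,im in(("w9",i),("s9",s)):cv2.imwrite(f"pics/{n}.png",im[:,:,::-1])
print([(p,st) for p,st in blobs(mask(i[:230],(4,150,90),(18,255,255)),30)])
for f in("s8","s9"):
    im=cv2.imread(f"pics/{f}.png")[:,:,::-1]; print(f,[(p,st[4]) for p,st in blobs(mask(im,(4,190,130),(18,255,255)),30) if p[0]<345])
E
```

```text
[(array([310. ,  42.6]), [285, 14, 51, 58, 2268]), (array([364.4,  43.9]), [339, 16, 52, 57, 2292])]
s8 [(array([309.2, 198.2]), 125), (array([228.3, 231.5]), 38)]
s9 [(array([324.1, 205.1]), 128), (array([228.3, 231.5]), 38)]
```

step_arm --pt "0 0 0 0 0 0 0" --pt "0 0 0 0 0 0 0" --pt "0 0 0 0 0 0 0"

```text
time: 11.03
tool_pos: [0.3867, -0.0486, 0.0842]
tool_rot: [-3.138, -0.439, 0.041]
contact_force: [-0.3, 0.2, -2.0]
opening: 0.0136
grip_force: 50.0
```

step_arm --pt "0 0 0 0 -0.004 0.1 0" --pt "0 0 0 -0.5 -0.008 0.2 0" --pt "0 0 0 -1 -0.012 0.3 0" --pt "0 0 0 -2 -0.016 0.4 0" --pt "0 0 0 -2 -0.017 0.44 0"

```text
time: 11.45
tool_pos: [0.3854, -0.0473, 0.0642]
tool_rot: [-3.121, -0.123, 0.044]
contact_force: [0.0, 0.5, -2.6]
opening: 0.0134
grip_force: 50.0
```

```bash
python3 - <<'E'
from h import *
i=read_camera("wrist"); cv2.imwrite("pics/w10.png",i[:,:,::-1])
print([(p,st) for p,st in blobs(mask(i[:230],(4,150,90),(18,255,255)),30)])
o=observe();print(o["tool_pos"],o["tool_rot"])
E
```

```text
[(array([312.6, 100. ]), [289, 75, 49, 51, 1922]), (array([365.1,  99.9]), [341, 75, 49, 51, 1955])]
[ 0.38859461 -0.04927508  0.06483558] [-3.1249436  -0.12033166  0.04033474]
```

Both caps now lie at the pan's rear wall, at (313,100) and (365,100). Next I level the scoop and shift to the second pass.

step_arm --pt "0 0 0.5 0 -0.01 0.06 0" --pt "0 -0.1 2 0 -0.021 0.12 0" --pt "0 -0.2 4 0 -0.021 0.12 0" --pt "0 -0.3 6.5 0 -0.021 0.12 0" --pt "0 -0.3 9 0 -0.021 0.12 0"

```text
time: 11.92
tool_pos: [0.3835, 0.0447, 0.0646]
tool_rot: [-3.133, -0.009, 0.046]
contact_force: [0.3, -0.1, -2.4]
opening: 0.0136
grip_force: 50.0
```

step_arm --pt "0 0 2.2 0 0 0 0" --pt "0 0 4 0 0 0 0" --pt "0 0 5 0 0 0 0" --pt "0 0 5.4 0 0 0 0" --pt "0 0 5.4 0 0 0 0"

```text
time: 12.33
tool_pos: [0.3835, 0.0981, 0.0647]
tool_rot: [-3.133, -0.009, 0.048]
contact_force: [0.3, -0.2, -1.9]
opening: 0.0142
grip_force: 50.0
```

step_arm --pt "0 0 0 0 0 0 0" --pt "0 0 0 0 0 0 0"

```text
time: 12.5
tool_pos: [0.3838, 0.0967, 0.0648]
tool_rot: [-3.134, -0.008, 0.045]
contact_force: [-0.2, 0.1, -2.4]
opening: 0.0139
grip_force: 50.0
```

step_arm --pt "0 0 0 -0.8 -0.004 0.004 -0.005" --pt "0 0 0 -1.6 -0.008 0.008 -0.005" --pt "0 0 0 -2.1 -0.008 0.008 -0.005" --pt "0 0 0 -2.35 -0.008 0.008 -0.005" --pt "0 0 0 -2.35 -0.008 0.008 -0.005"

```text
time: 12.92
tool_pos: [0.3835, 0.097, 0.0409]
tool_rot: [3.141, 0.001, 0.041]
contact_force: [-0.4, -0.8, -1.6]
opening: 0.0138
grip_force: 50.0
```

step_arm --pt "0 0 0 -0.04 0 0 0" --pt "0 0 0 -0.08 0 0 0" --pt "0 0 0 -0.08 0 0 0"

```text
time: 13.17
tool_pos: [0.3836, 0.097, 0.0408]
tool_rot: [3.14, 0.001, 0.041]
contact_force: [-3.1, -2.1, 11.5]
opening: 0.0137
grip_force: 50.0
```

```bash
python3 - <<'E'
from h import *
i=read_camera("wrist"); cv2.imwrite("pics/w11.png",i[:,:,::-1])
print([(p,st) for p,st in blobs(mask(i[:230],(4,150,90),(18,255,255)),30)])
o=observe();print(o["tool_pos"],o["tool_rot"],o["contact_force"])
E
```

```text
[(array([379.7,  95.1]), [355, 70, 50, 51, 1987]), (array([326.5,  96.7]), [303, 72, 49, 51, 1934])]
[0.3835976  0.096987   0.04082065] [3.14044608e+00 6.23351494e-04 4.11697251e-02] [-3.861951   -1.97841796 11.77545253]
```

step_arm --pt "0 0.3 0.01 0 0 0 0" --pt "0 0.8 0.03 0 0 0 0" --pt "0 1.5 0.06 0 0 0 0" --pt "0 2.3 0.09 0 0 0 0" --pt "0 3.1 0.12 0 0 0 0"

```text
time: 13.63
tool_pos: [0.4092, 0.0983, 0.0406]
tool_rot: [3.141, 0.012, 0.041]
contact_force: [-22.7, -0.8, 30.9]
opening: 0.0137
grip_force: 50.0
```

step_arm --pt "0 0.8 0.03 0 0 0 0" --pt "0 1.6 0.06 0 0 0 0" --pt "0 2.4 0.1 0 0 0 0" --pt "0 3.2 0.13 0 0 0 0" --pt "0 4 0.16 0 0 0 0"

```text
time: 14.05
tool_pos: [0.4501, 0.1, 0.0407]
tool_rot: [3.141, 0.01, 0.041]
contact_force: [-17.4, 0.2, 24.7]
opening: 0.0138
grip_force: 50.0
```

step_arm --pt "0 0.7 0.03 0 0 0 0" --pt "0 1.3 0.05 0 0 0 0" --pt "0 1.9 0.08 0 0 0 0" --pt "0 2.4 0.1 0 0 0 0" --pt "0 2.9 0.12 0 0 0 0"

```text
time: 14.47
tool_pos: [0.4797, 0.1013, 0.0407]
tool_rot: [3.141, 0.009, 0.042]
contact_force: [-15.1, -0.4, 20.5]
opening: 0.0138
grip_force: 50.0
```

step_arm --pt "0 0.5 0.02 0 0 0 0" --pt "0 1 0.04 0 0 0 0" --pt "0 1.5 0.06 0 0 0 0" --pt "0 1.9 0.08 0 0 0 0" --pt "0 2.2 0.09 0 0 0 0"

```text
time: 14.88
tool_pos: [0.5021, 0.1021, 0.0406]
tool_rot: [3.141, 0.009, 0.042]
contact_force: [-14.9, 0.1, 21.0]
opening: 0.0141
grip_force: 50.0
```

step_arm --pt "0 0.4 0.02 0 0 0 0" --pt "0 0.8 0.03 0 0 0 0" --pt "0 1.1 0.04 0 0 0 0" --pt "0 1.3 0.05 0 0 0 0"

```text
time: 15.22
tool_pos: [0.5152, 0.1026, 0.0406]
tool_rot: [3.141, 0.008, 0.041]
contact_force: [-14.0, -1.2, 19.2]
opening: 0.0137
grip_force: 50.0
```

step_arm --pt "0 0.2 0.01 0 0 0 0" --pt "0 0.3 0.01 0 0 0 0"

```text
time: 15.38
tool_pos: [0.5178, 0.1028, 0.0406]
tool_rot: [3.141, 0.009, 0.041]
contact_force: [-16.1, 0.7, 20.9]
opening: 0.0139
grip_force: 50.0
```

step_arm --pt "0 0.15 0.01 0 0 0 0" --pt "0 0.3 0.01 0 0 0 0"

```text
time: 15.55
tool_pos: [0.5179, 0.1028, 0.0406]
tool_rot: [3.141, 0.015, 0.041]
contact_force: [-31.0, -1.5, 31.3]
opening: 0.0139
grip_force: 50.0
```

step_arm --pt "0 0.15 0.01 0 0 0 0" --pt "0 0.3 0.01 0 0 0 0"

```text
time: 15.72
tool_pos: [0.5181, 0.1029, 0.0405]
tool_rot: [3.141, 0.021, 0.042]
contact_force: [-37.7, -2.6, 34.2]
opening: 0.0138
grip_force: 50.0
```

```bash
python3 - <<'E'
from h import *
t=read_camera("top");m=camera_model("top"); cv2.imwrite("pics/t12.png",t[:,:,::-1])
k=mask(t[140:195,230:340],(6,150,90),(16,255,255)); print([(p+[230,140],st[4],onz(m,p+[230,140],.014).round(3)) for p,st in blobs(k,3)])
E
```

```text
[(array([261.3, 160.5]), 26, array([0.68 , 0.118, 0.014])), (array([273.5, 184.3]), 6, array([0.592, 0.07 , 0.014]))]
```

The cap is at the backstop and the lip touched it at 38 N. I ease off and withdraw as before.

step_arm --pt "0 -0.3 -0.01 0.03 0 0 0" --pt "0 -0.6 -0.03 0.06 0 0 0" --pt "0 -0.8 -0.03 0.1 0 0 0" --pt "0 -1.1 -0.04 0.1 0 0 0" --pt "0 -1.5 -0.06 0.1 0 0 0"

```text
time: 16.18
tool_pos: [0.5132, 0.1022, 0.0411]
tool_rot: [3.141, -0.001, 0.041]
contact_force: [-0.1, 0.9, -1.9]
opening: 0.0138
grip_force: 50.0
```

step_arm --pt "0 -0.5 -0.02 0 0 0 0" --pt "0 -1 -0.04 0 0 0 0" --pt "0 -1.5 -0.06 0 0 0 0" --pt "0 -2 -0.08 0 0 0 0" --pt "0 -2.5 -0.1 0 0 0 0"

```text
time: 16.6
tool_pos: [0.4873, 0.1012, 0.0415]
tool_rot: [3.141, 0.0, 0.041]
contact_force: [-0.5, -0.2, -2.2]
opening: 0.014
grip_force: 50.0
```

```bash
python3 - <<'E'
from h import *
t=read_camera("top");m=camera_model("top"); cv2.imwrite("pics/t13.png",t[:,:,::-1])
k=mask(t[140:195,230:340],(6,150,90),(16,255,255)); print([(p+[230,140],st[4],onz(m,p+[230,140],.014).round(3)) for p,st in blobs(k,3)])
E
```

```text
[(array([261.4, 168.5]), 24, array([0.65 , 0.116, 0.014])), (array([264.1, 190.1]), 17, array([0.57 , 0.104, 0.014])), (array([272.8, 190.7]), 33, array([0.568, 0.072, 0.014]))]
```

The third cap rides along too (moved 30 mm). I withdraw fully and tilt again.

step_arm --pt "0 -0.7 -0.03 0 0 0 0" --pt "0 -1.4 -0.06 0 0 0 0" --pt "0 -2.2 -0.09 0 0 0 0" --pt "0 -3 -0.12 0 0 0 0" --pt "0 -3.8 -0.15 0 0 0 0"

```text
time: 17.07
tool_pos: [0.4487, 0.0998, 0.0415]
tool_rot: [3.141, 0.0, 0.041]
contact_force: [0.3, -0.1, -1.8]
opening: 0.0139
grip_force: 50.0
```

step_arm --pt "0 -0.8 -0.03 0 0 0 0" --pt "0 -1.7 -0.07 0 0 0 0" --pt "0 -2.7 -0.11 0 0 0 0" --pt "0 -3.7 -0.15 0 0 0 0" --pt "0 -4.7 -0.19 0 0 0 0"

```text
time: 17.48
tool_pos: [0.4018, 0.0979, 0.0415]
tool_rot: [3.141, 0.0, 0.041]
contact_force: [-0.7, -0.3, -1.1]
opening: 0.0139
grip_force: 50.0
```

step_arm --pt "0 -1 -0.04 0 0 0 0" --pt "0 -1.8 -0.08 0 0 0 0" --pt "0 -1.8 -0.08 0.5 0 0 0" --pt "0 -1.8 -0.08 1.5 0 0 0" --pt "0 -1.8 -0.08 2.5 0.003 -0.08 0"

```text
time: 17.9
tool_pos: [0.388, 0.0971, 0.0674]
tool_rot: [3.14, -0.083, 0.04]
contact_force: [1.8, 0.6, -1.7]
opening: 0.0137
grip_force: 50.0
```

step_arm --pt "0 0 0 0.5 0.004 -0.1 0" --pt "0 0 0 1 0.008 -0.2 0" --pt "0 0 0 1.5 0.012 -0.3 0" --pt "0 0 0 1.5 0.014 -0.36 0" --pt "0 0 0 1.5 0.014 -0.36 0"

```text
time: 18.32
tool_pos: [0.3875, 0.0997, 0.1127]
tool_rot: [3.136, -0.412, 0.042]
contact_force: [0.7, -0.1, -2.7]
opening: 0.0137
grip_force: 50.0
```

step_arm --pt "0 0 0 0 0 0 0" --pt "0 0 0 0 0 0 0" --pt "0 0 0 0 0 0 0" --pt "0 0 0 0 0 0 0" --pt "0 0 0 0 0 0 0"

```text
time: 18.73
tool_pos: [0.3878, 0.0994, 0.1102]
tool_rot: [3.136, -0.406, 0.041]
contact_force: [0.3, -0.2, -2.3]
opening: 0.0138
grip_force: 50.0
```

```bash
python3 - <<'E'
from h import *
i=read_camera("wrist"); cv2.imwrite("pics/w14.png",i[:,:,::-1])
print([(p,st) for p,st in blobs(mask(i[:230],(4,150,90),(18,255,255)),30)])
o=observe();print(o["tool_pos"],o["tool_rot"])
E
```

```text
[(array([315.6,  74.3]), [282, 23, 69, 104, 4149]), (array([378.1, 101.4]), [354, 76, 50, 51, 1970])]
[0.38774278 0.09938848 0.11021183] [ 3.13586595 -0.40617962  0.04083992]
```

```bash
python3 - <<'E'
from h import *
m=camera_model("top");s=camera_model("side")
t=cv2.imread("pics/top0.png");g=t.mean(2).astype(int)
for u in (180,210): print(u,list(zip(range(182,262),g[182:262,u]))[::1] if 0 else g[182:262,u].tolist())
for v in (200,230): print(v,g[v,160:230].tolist())
white=((t.min(2)>150)).astype(np.uint8); roi=white[175:265,155:235]; 
c=np.column_stack(np.nonzero(roi))[:,::-1]+[155,175]; r=cv2.minAreaRect(c.astype(np.float32)); b=cv2.boxPoints(r); print(r,b.round(1).tolist())
q=np.array([onz(m,p,.038) for p in b]);print(q.round(4),q.mean(0).round(4),np.linalg.norm(q[0]-q[1]),np.linalg.norm(q[1]-q[2]))
S=cv2.imread("pics/side0.png");hsv=cv2.cvtColor(S,cv2.COLOR_BGR2HSV)
k=((S.min(2)>185)).astype(np.uint8)[260:400,110:300];n,l,st,ce=cv2.connectedComponentsWithStats(k);print(st[st[:,4]>100])
E
```

```text
180 [113, 115, 113, 109, 132, 188, 197, 188, 146, 132, 133, 135, 130, 132, 137, 134, 134, 134, 133, 134, 136, 134, 135, 134, 137, 132, 136, 134, 133, 136, 136, 135, 136, 139, 134, 134, 132, 131, 131, 136, 133, 135, 139, 136, 131, 136, 134, 132, 134, 131, 133, 133, 140, 138, 135, 134, 132, 136, 128, 133, 137, 136, 143, 179, 174, 90, 60, 56, 56, 58, 52, 57, 120, 193, 158, 96, 101, 113, 111, 114]
210 [116, 120, 115, 108, 114, 188, 201, 181, 127, 133, 136, 137, 134, 136, 133, 136, 133, 136, 133, 135, 135, 136, 135, 131, 137, 140, 137, 135, 138, 133, 129, 137, 132, 134, 137, 136, 133, 137, 137, 135, 141, 137, 136, 140, 137, 137, 141, 135, 137, 135, 136, 138, 138, 141, 141, 137, 134, 140, 139, 140, 138, 144, 142, 165, 195, 193, 196, 196, 197, 193, 195, 194, 199, 192, 175, 116, 95, 101, 119, 118]
200 [114, 116, 117, 114, 116, 114, 113, 128, 139, 137, 136, 133, 133, 131, 132, 133, 136, 131, 135, 132, 133, 135, 138, 133, 134, 132, 133, 134, 135, 135, 137, 134, 140, 131, 135, 134, 134, 132, 134, 134, 134, 131, 135, 133, 133, 133, 133, 134, 133, 134, 133, 134, 133, 131, 133, 129, 136, 132, 130, 129, 127, 146, 178, 170, 117, 97, 103, 112, 117, 111]
230 [114, 119, 115, 116, 117, 119, 134, 132, 134, 135, 131, 134, 131, 130, 135, 134, 133, 132, 133, 131, 134, 136, 134, 132, 134, 132, 133, 135, 135, 136, 137, 134, 134, 132, 139, 136, 137, 135, 134, 134, 135, 132, 139, 135, 139, 138, 135, 139, 138, 138, 137, 135, 137, 143, 136, 140, 139, 142, 135, 138, 129, 161, 184, 144, 94, 96, 105, 115, 118, 117]
((193.99998474121094, 221.49996948242188), (57.99999237060547, 68.99998474121094), -0.0) [[165.0, 256.0], [165.0, 187.0], [223.0, 187.0], [223.0, 256.0]]
[[0.321  0.4565 0.038 ]
 [0.573  0.4666 0.038 ]
 [0.5763 0.2528 0.038 ]
 [0.3248 0.245  0.038 ]] [0.4488 0.3553 0.038 ] 0.25217341914999547 0.21383146644924111
[[    0     0   190   140 24776]
 [   16    58   164    82  1789]]
```

step_arm --pt "0 0 0 0.2 -0.004 0.1 0" --pt "0 0 0 0.4 -0.008 0.2 0" --pt "0 0 0 0.6 -0.012 0.3 0" --pt "0 0 0 0.8 -0.014 0.36 0" --pt "0 0 0 1 -0.016 0.406 0"

```text
time: 19.2
tool_pos: [0.3891, 0.0995, 0.1209]
tool_rot: [3.137, 0.001, 0.041]
contact_force: [0.3, 0.6, -2.3]
opening: 0.0135
grip_force: 50.0
```

step_arm --pt "0 0 0 0 0 0 0" --pt "0 0 0 0 0 0 0"

```text
time: 19.37
tool_pos: [0.388, 0.0994, 0.1202]
tool_rot: [3.137, -0.002, 0.041]
contact_force: [-1.0, 0.0, -2.3]
opening: 0.0137
grip_force: 50.0
```

```bash
python3 - <<'E'
from h import *
m=camera_model("top");s=camera_model("side")
C=onz(m,(193.5,217.1),.05);print(C)
y=.033;ex=np.array([np.cos(y),np.sin(y),0]);ey=np.array([-ex[1],ex[0],0])
for a,b in((1,1),(1,-1),(-1,-1),(-1,1)): P=C+.1*(a*ex+b*ey); print(a,b,proj(s,P).round(1),proj(m,P).round(1))
print("handle target",C-.08*np.array([np.cos(.041),np.sin(.041),0]))
# side: pan/white-body transition, triangulate right/near corners by bright mask
S=cv2.imread("pics/side0.png");g=S.mean(2).astype(int)
for v in (300,320,340): print(v,[(u,g[v,u]) for u in range(120,310) if abs(g[v,u+2]-g[v,u-2])>35])
i=read_camera("wrist");print([(p,st) for p,st in blobs(mask(i[:230],(4,150,90),(18,255,255)),30)])
E
```

```text
[0.46374083 0.35441857 0.05      ]
1 1 [130.4 325.9] [166.3 190.1]
1 -1 [208.6 270.3] [220.9 189.2]
-1 -1 [274.3 315.1] [221.  244.3]
-1 1 [196.9 384.9] [165.9 245.2]
handle target [0.38380806 0.35113949 0.05      ]
300 [(162, np.int64(146)), (163, np.int64(155)), (166, np.int64(167)), (167, np.int64(157)), (308, np.int64(146)), (309, np.int64(146))]
320 [(266, np.int64(165)), (267, np.int64(158)), (268, np.int64(125)), (269, np.int64(87)), (270, np.int64(112)), (271, np.int64(197)), (272, np.int64(207)), (275, np.int64(229)), (276, np.int64(207)), (277, np.int64(170)), (278, np.int64(144))]
340 [(122, np.int64(146)), (123, np.int64(142)), (124, np.int64(98)), (125, np.int64(86)), (136, np.int64(114)), (137, np.int64(139)), (138, np.int64(174)), (141, np.int64(166)), (142, np.int64(142)), (143, np.int64(143)), (144, np.int64(146)), (147, np.int64(135)), (148, np.int64(161)), (243, np.int64(164)), (244, np.int64(150)), (245, np.int64(109)), (247, np.int64(116)), (248, np.int64(119)), (249, np.int64(196)), (250, np.int64(210)), (251, np.int64(230)), (252, np.int64(235)), (253, np.int64(236)), (254, np.int64(156)), (255, np.int64(52)), (256, np.int64(12)), (260, np.int64(18)), (261, np.int64(8)), (262, np.int64(108)), (263, np.int64(223)), (264, np.int64(235)), (278, np.int64(221)), (279, np.int64(218)), (280, np.int64(145)), (281, np.int64(147))]
[(array([315.2,  73.8]), [281, 23, 70, 104, 4165]), (array([378. , 100.6]), [354, 76, 50, 51, 1975])]
```

The side view agrees with the pan edge projected at z = 0.05: measured u 268–269 and 245–247, predicted 268.8 and 246.6. I'm carrying the scoop over.

step_arm --pt "0 0 0.8 0 0.004 0.002 0" --pt "0 -0.1 2 0 0.004 0.002 0" --pt "0 -0.1 3.6 0 0.004 0.002 0" --pt "0 -0.2 5.6 0 0.004 0.002 0" --pt "0 -0.2 8 0 0.004 0.002 0"

```text
time: 19.83
tool_pos: [0.3848, 0.1802, 0.1207]
tool_rot: [3.141, 0.0, 0.04]
contact_force: [0.5, -0.8, -2.9]
opening: 0.0135
grip_force: 50.0
```

step_arm --pt "0 0 2.6 0 0 0 0" --pt "0 -0.1 5.2 0 0 0 0" --pt "0 -0.1 7.8 0 0 0 0" --pt "0 -0.2 10.2 0 0 0 0" --pt "0 -0.2 12.2 0 0 0 0"

```text
time: 20.25
tool_pos: [0.3825, 0.3035, 0.1206]
tool_rot: [3.142, 0.0, 0.042]
contact_force: [-0.3, -0.4, -2.2]
opening: 0.0137
grip_force: 50.0
```

step_arm --pt "0 0 1.7 0 0 0 0" --pt "0 0 3.1 0 0 0 0" --pt "0 0 4.2 0 0 0 0" --pt "0 0 4.9 0 0 0 0" --pt "0 0 5.0 0 0 0 0"

```text
time: 20.67
tool_pos: [0.3835, 0.3524, 0.1206]
tool_rot: [3.141, 0.0, 0.042]
contact_force: [0.8, -0.6, -2.0]
opening: 0.0139
grip_force: 50.0
```

step_arm --pt "0 0 0 0 0 0 0" --pt "0 0 0 0 0 0 0"

```text
time: 20.83
tool_pos: [0.3836, 0.3508, 0.1206]
tool_rot: [3.14, 0.001, 0.04]
contact_force: [-0.0, -0.4, -3.4]
opening: 0.0138
grip_force: 50.0
```

```bash
python3 - <<'E'
from h import *
i=read_camera("wrist"); cv2.imwrite("pics/w16.png",i[:,:,::-1])
print([(p,st) for p,st in blobs(mask(i[:230],(4,150,90),(18,255,255)),30)])
o=observe();print(o["tool_pos"].round(4),o["tool_rot"].round(4),o["contact_force"])
E
```

```text
[(array([316.3,  74. ]), [282, 23, 70, 104, 4167]), (array([379.2, 101. ]), [355, 76, 50, 51, 1976])]
[0.3837 0.3508 0.1207] [3.1403e+00 1.0000e-03 4.0200e-02] [ 0.41491464 -0.04158433 -1.93728109]
```

step_arm --pt "0 0 0 -0.8 0 0 0" --pt "0 0 0 -1.8 0 0 0" --pt "0 0 0 -2.4 0 0 0" --pt "0 0 0 -2.7 0 0 0" --pt "0 0 0 -2.8 0 0 0"

```text
time: 21.3
tool_pos: [0.3832, 0.351, 0.0915]
tool_rot: [3.139, 0.003, 0.041]
contact_force: [-0.4, -0.7, -2.4]
opening: 0.0138
grip_force: 50.0
```

step_arm --pt "0 0 0 -0.05 0 0 0" --pt "0 0 0 -0.1 0 0 0" --pt "0 0 0 -0.1 0 0 0"

```text
time: 21.55
tool_pos: [0.3839, 0.3516, 0.0919]
tool_rot: [3.141, 0.0, 0.041]
contact_force: [0.9, -0.1, -2.4]
opening: 0.0137
grip_force: 50.0
```

step_arm --pt "0 0 0 -0.05 0 0 0" --pt "0 0 0 -0.05 0 0 0"

```text
time: 21.72
tool_pos: [0.3838, 0.3516, 0.0914]
tool_rot: [3.141, 0.0, 0.041]
contact_force: [0.5, 0.3, -2.6]
opening: 0.0142
grip_force: 50.0
```

step_arm --pt "0 0 0 -0.05 0 0 0" --pt "0 0 0 -0.05 0 0 0"

```text
time: 21.88
tool_pos: [0.3837, 0.3515, 0.0908]
tool_rot: [3.141, 0.001, 0.041]
contact_force: [0.4, -0.4, -2.1]
opening: 0.0133
grip_force: 50.0
```

step_arm --pt "0 0 0 -0.05 0 0 0" --pt "0 0 0 -0.05 0 0 0"

```text
time: 22.05
tool_pos: [0.3838, 0.3515, 0.0906]
tool_rot: [3.141, 0.0, 0.041]
contact_force: [-1.1, -1.6, 1.8]
opening: 0.0139
grip_force: 50.0
```

step_arm --pt "0 0 0 -0.05 0 0 0" --pt "0 0 0 -0.05 0 0 0"

```text
time: 22.22
tool_pos: [0.3838, 0.3515, 0.0906]
tool_rot: [3.141, 0.0, 0.041]
contact_force: [-1.2, -1.9, 7.1]
opening: 0.014
grip_force: 50.0
```

The scoop is seated on the pan. I ease off the press, open gently and rise.

step_arm --pt "0 0 0 0.05 0 0 0" --pt "0.2 0 0 0.05 0 0 0" --pt "0.3 0 0 0.05 0 0 0" --pt "0.5 0 0 0.05 0 0 0" --pt "0.5 0 0 0.05 0 0 0"

```text
time: 22.63
tool_pos: [0.3838, 0.3516, 0.0902]
tool_rot: [3.141, 0.0, 0.041]
contact_force: [0.9, 0.4, -0.1]
opening: 0.0338
grip_force: 0.0
```

step_arm --pt "0.5 0 0 0 0 0 0" --pt "0.5 0 0 0 0 0 0" --pt "0.5 0 0 0 0 0 0"

```text
time: 22.88
tool_pos: [0.3837, 0.3515, 0.0902]
tool_rot: [3.141, 0.001, 0.041]
contact_force: [-0.5, -0.1, -0.0]
opening: 0.0458
grip_force: 0.0
```

step_arm --pt "0.5 0 0 1.5 0 0 0" --pt "0.5 0 0 4 0 0 0" --pt "0.5 0 0 7.5 0 0 0" --pt "0.5 0 0 11 0 0 0" --pt "0.5 0 0 14 0 0 0"

```text
time: 23.3
tool_pos: [0.3838, 0.3515, 0.2325]
tool_rot: [3.141, -0.0, 0.041]
contact_force: [0.8, 0.0, -0.2]
opening: 0.0457
grip_force: 0.0
```

step_arm --pt "0.5 0 -3 1 0 0 0" --pt "0.5 0 -7 1 0 0 0" --pt "0.5 0 -11 1 0 0 0" --pt "0.5 0 -15 1 0 0 0" --pt "0.5 0 -19 1 0 0 0"

```text
time: 23.72
tool_pos: [0.3832, 0.16, 0.2404]
tool_rot: [3.141, 0.0, 0.042]
contact_force: [1.6, -1.3, -0.3]
opening: 0.0457
grip_force: 0.0
```

step_arm --pt "0.5 0 -4 0 0 0 0" --pt "0.5 0 -8 0 0 0 0" --pt "0.5 0 -11 0 0 0 0" --pt "0.5 0 -12 0 0 0 0" --pt "0.5 0 -12 0 0 0 0"

```text
time: 24.13
tool_pos: [0.3837, 0.0394, 0.2404]
tool_rot: [3.14, 0.0, 0.037]
contact_force: [0.8, -0.3, 0.3]
opening: 0.0455
grip_force: 0.0
```

```bash
python3 - <<'E'
from h import *
s=read_camera("side");t=read_camera("top")
for n,im in(("s20",s),("t20",t)):cv2.imwrite(f"pics/{n}.png",im[:,:,::-1])
c=np.zeros((600,800,3),np.uint8)
c[:,:400]=cv2.resize(t[140:265,155:238],(400,600),interpolation=cv2.INTER_CUBIC)
c[:320,400:]=cv2.resize(s[240:400,100:300],(400,320),interpolation=cv2.INTER_CUBIC)
c[320:600,400:]=cv2.resize(s[130:270,140:340],(400,280),interpolation=cv2.INTER_CUBIC)
cv2.imwrite("pics/c20.png",c[:,:,::-1])
b=mask(t,(105,120,60),(125,255,255));m=camera_model("top")
print([(p,onz(m,p,.115).round(3)) for p,st in blobs(b,15) if p[0]<300])
print([(p,st[4],onz(m,p,.066).round(3)) for p,st in blobs(mask(t,(6,150,90),(16,255,255)),10) if 160<p[0]<230 and 180<p[1]<260])
E
```

```text
[(array([189.2, 239. ]), array([0.385, 0.35 , 0.115]))]
[(array([194.7, 215.5]), 109, array([0.469, 0.346, 0.066]))]
```

View pics/c20.png

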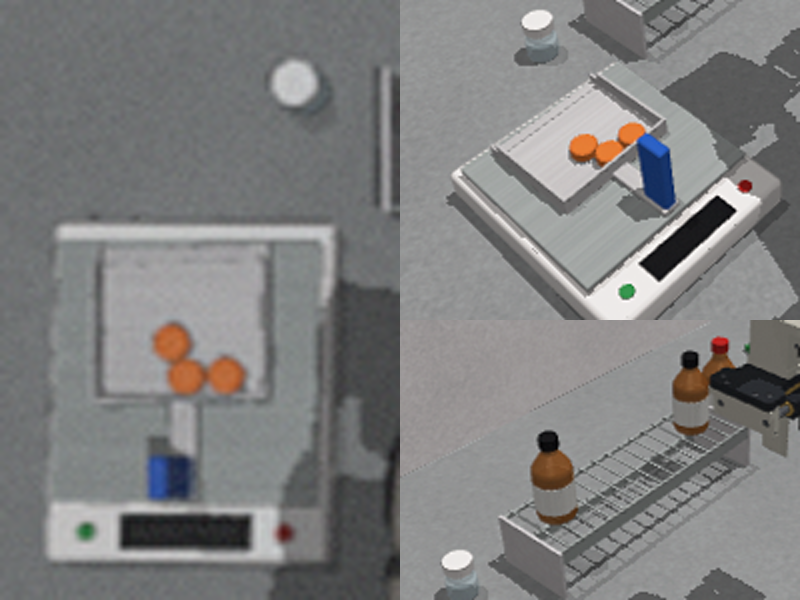

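The final view shows the scoop lying flat and central on the balance pan with all three caps in it. Bottles and jar are standing where they were, and the gripper is clear. I'm handing in.

```bash
python3 -c "
from cell import *
print(hand_in())"
```

```text
the job is handed in; nothing more can be done
None
```

The job is handed in: the aluminium scoop lies level in the middle of the balance pan with all three caps in it. The bottles and jar were left standing where they were, and the robot finished at about 24 s of the 72 s allowed.

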